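# Put the knob back on the study timer

## Robot

A 6-joint arm with a two-finger parallel gripper is mounted at the origin on the work surface. World frame = base frame: x ahead of the robot, y to its left, z up, the work surface at z = 0. Lengths are in mm, angles in rad, forces in N, time in s.
With the tool pointing down it reaches from about 350 to 975 mm from the base axis. Payload 7.1 kg.
Tool frame: the origin (TCP) lies on the front face of the gripper's body, between the roots of the fingers; the fingertips stand 80 mm ahead of it and the grasp point (between the pads) lies 61 mm ahead of it; z points along the fingers, y is the line along which they close (so a half turn about z gives the same grasp; the last joint's range is limited). The gripper opens to 88 mm and grips with 3 to 60 N. Pads are 20 mm wide; open, the fingers measure 115 mm over their backs; the gripper's body (75 mm by 178 mm) begins 61 mm behind the grasp point.
Start: joints at [-1.297, 0.423, 1.63, -0, 1.089, -0.019], TCP at [180.415, -598.378, 302.675] pointing down, gripper open.
Joint ranges: [-3, 3], [-0.9, 2.11], [0.09, 2.58], [-1.31, 4.45], [0.11, 2.69], [-2.54, 2.54]. Speed limits (rad/s): [2.39, 2.39, 3.01, 3.14, 3.14, 3.14].

## Interface

Orientations are given as a rotation vector (axis times angle).
In Python, from workcell import readout, vision, close_job gives the robot as it stands.
- The arm moves only by the tool servo_tool, never from a script. Its argument "plan" is a list that holds one entry, the list of rows, each a list of 7 numbers: the gripper command: -1 is fully open, 1 is shut, values between are in proportion, then the shift along the world's x, y, z in units of 40 mm (1.0 is 40 mm), then the turn, a rotation vector about the world's x, y, z in units of 5 degrees (1.0 is 5 degrees). A call has 1 to 5 rows; each row shifts and turns the commanded pose from where the row before left it; what a row does not reach is not made up. A row lasts 1/12 s, in which the tool goes at most 41.7 mm and 7.16 degrees, less where a joint would pass 70% of its speed; a pose out of reach is approached as far as the arm can. A call is refused whole if a number of a shift passes 1 or a number of a turn 1, either way. A call with a gripper value outside its range is refused whole. The fingers move at their own pace and stop on an object; the grip force is fixed at half the most. Time passes only in rows, so rows that do not move let the fingers close. It gives the time, the measured TCP pose, the force, the opening and the grip force at its end, in the units of the state.
- readout.get_obs(): the state, without advancing time (a new reading comes with each control period).
- vision.get_image(name): name is "scene" or "side" or "wrist"; returns the picture (480x640x3 uint8, red, green, blue); there is no depth.
- vision.camera_params(name): a dict with "fx", "fy", "cx", "cy" (pixels), "rvec" (rotation vector, rad) and "tvec" (3), from world to camera coordinates, as OpenCV has them; the wrist camera has in their place "hand_eye" (4x4, takes a point from camera to tool coordinates, whose origin is the TCP and whose axes are the flange's). Camera axes: x right, y down, z forward; pixel columns grow to the right and rows downward; lengths in mm; the calibration is good to about 2 mm. The wrist camera is an equidistant fisheye: a pixel r from the principal point sees the ray r / f radians off the axis. A picture is of the moment at which its call begins: read the wrist's pose just before it. camera_params takes no time and is no camera call.
- close_job(): hands the job in; it is judged then, once.
The state is a dict: "t": time; "qpos": joint angles; "qvel": joint speeds; "joint_torque": joint torques, N m; "ee_pos": TCP position; "orientation": TCP orientation; "ft_force": force on the tool from outside, world axes, zero at the start; "moment": the same for the moment, N m; "width": finger opening in mm; "grasp_force": force on a finger pad.
Only numpy, scipy, OpenCV 4.12 (cv2) and the standard library are available. Lean on these libraries where they do the work, as an engineer would, in place of code of your own. Each camera call takes 0.05 s, during which the arm holds its last target. There are 200 camera calls.

## Task

The knob has come off the study timer on the desk. Pick out the knob that belongs to it, the larger of the two with a raised grip bar, turn it so that its slot lines up with the flat shaft, and push it down (turning it a little if it sticks) until it sits fully home on the timer's face, keeping hold of it until it is home; then let go. Leave the small bar knob and the plain round knob where they lie.

Things in the scene. Friction and masses are not known exactly. Their poses are not given: they have to be found in the camera images.
- timer: Study timer: white box 100 x 100 x 43 mm, fixed, with a round dial face 80 mm across, 45 mm above the desk. From its middle a fixed flat steel shaft stands up, 19 x 9 mm in plan, 14 mm tall (top 59 mm above the desk), the top 6 mm tapering to 12 x 4 mm. Origin: on the shaft's axis, at the box's underside (desk level). x along the shaft's 19 mm width, z up.
- timer_knob: The timer's grey knob, upright on the desk: round skirt 54 mm across, 22 mm high, with a grip bar on top 48 long, 12 wide, 26 mm high (48 overall). Slot in the underside 23 x 13 mm, 16 deep, along the bar, mouth 4 mm wider all round: fits the shaft either way round. Origin: centre of the underside; x along bar and slot, z up. Home: underside on the dial face, origin 45 mm above the desk.
- small_knob: Another knob of the same grey plastic, not the timer's: skirt 34 mm in diameter and 14 mm high, grip bar 30 x 8 mm and 16 mm high (30 mm high overall). Stands on the desk; to be left where it is. Origin: centre of the underside, x along the bar.
- round_knob: A plain round grey knob without a grip bar, fluted, 53 mm in diameter and 32 mm high. Stands on the desk; to be left where it is. Origin: centre of the underside.
Mind the look-alikes: they are no part of the job. Leave any orange or purple look-alike of the timer alone. Leave any orange look-alike of the timer_knob alone.

How it is judged (in metres and radians):
On the way:
1. the timer's knob is pushed fully home on the shaft while the gripper still holds or presses it (z of timer_knob in the frame of timer between 0.04 and 0.0485 m and horizontal distance between timer_knob and timer below 0.01 m and angle between the x axis of timer_knob and the x axis of timer, either way round below 0.4 rad and angle between timer_knob's own z axis and vertical below 0.15 rad and contact force between the fingers and timer_knob above 0.3 N), for 0.1 s.
At the end, for the whole second after the job is handed in: The timer's knob is fully home: its underside within 3.5 mm of the dial face, its centre within 10 mm of the shaft's axis, its bar in line with the shaft within 23 degrees (either way round), upright within 8 degrees, at rest and released (z of timer_knob in the frame of timer between 0.04 and 0.0485 m and horizontal distance between timer_knob and timer below 0.01 m and angle between the x axis of timer_knob and the x axis of timer, either way round below 0.4 rad and angle between timer_knob's own z axis and vertical below 0.15 rad and linear speed of timer_knob below 0.02 m/s); the robot touches nothing.
It fails at once if the small bar knob or the plain round knob is moved by more than 40 mm (distance of any of small_knob, round_knob from where it was at the start of the episode above 0.04 m).
It also fails if it takes over 42 s, if anything falls off the work surface, if the arm or the gripper's body presses on something with over 40 N, if the wrist force passes 120 N, or if a joint passes its speed limit or range.

## Working session

There is one attempt and no reset: what is moved stays moved. The work goes in short steps, Python scripts to look and compute and a tool call to move; the robot and the scene stay as the last step left them, time stands still between calls to the robot, and variables do not carry over. Pictures are saved under pics/ and viewed, at most 10 in all, crops included, and the job is handed in when it is done.

Besides the shell and the picture viewer there is one more tool, called after ">>>" as a command line: name --argument value ..., lists and objects as JSON in quotes. servo_tool: Moves the arm, as the interface text tells. Its arguments: {"type":"object","properties":{"plan":{"type":"array"}},"required":["plan"]}

```bash
mkdir -p pics; python3 - <<'E'
from workcell import readout, vision
import cv2, numpy as np
for n in ["scene","side"]:
    im=vision.get_image(n); cv2.imwrite(f"pics/{n}0.png",im[:,:,::-1]); print(vision.camera_params(n))
print(vision.camera_params("wrist")); o=readout.get_obs(); print(o)
E
```

```text
{'fx': 550.53412803413, 'fy': 550.53412803413, 'cx': 329.0646992072254, 'cy': 234.0466144999691, 'rvec': array([ 1.80086493,  1.59941471, -0.75636557]), 'tvec': array([ -98.25326298, -289.60430578, 1457.73809544])}
{'fx': 540.1166361768057, 'fy': 540.1166361768057, 'cx': 319.8412446411946, 'cy': 245.93842393188785, 'rvec': array([ 2.25780764, -0.0723341 ,  0.03011926]), 'tvec': array([-495.64325082,   82.9562794 , 1047.41725687])}
{'fx': 371.64829954431775, 'fy': 371.64829954431775, 'cx': 312.7899810649296, 'cy': 245.95399539514966, 'hand_eye': array([[-2.05451099e-04, -9.65523257e-01, -2.60316726e-01,
         6.90073941e+01],
       [ 9.99999919e-01, -2.88210432e-04,  2.79746882e-04,
         9.46193048e-01],
       [-3.45128116e-04, -2.60316647e-01,  9.65523239e-01,
        -8.24712332e+01],
       [ 0.00000000e+00,  0.00000000e+00,  0.00000000e+00,
         1.00000000e+00]])}
{'t': 0.1, 'qpos': array([-1.29703356e+00,  4.23773436e-01,  1.63059187e+00,  1.16059440e-05,
        1.08860246e+00, -1.90182636e-02]), 'qvel': array([ 0.00231803, -0.00128039,  0.000637  ,  0.0005133 , -0.00043426,
        0.00109785]), 'joint_torque': array([ 1.76496851e-04, -5.45612526e+01, -2.74323767e+01,  6.45030895e-02,
        1.88035879e-02, -4.38706616e-05]), 'ee_pos': array([ 180.29686514, -598.02753862,  301.98225513]), 'orientation': array([-3.10664082e+00, -4.58050985e-01,  2.58256859e-04]), 'ft_force': array([-0.59711128,  0.51810368, -0.2378825 ]), 'moment': array([-0.01304158, -0.03877007,  0.00820844]), 'grasp_force': 0.0, 'width': 87.73642865092398}
```

View pics/scene0.png

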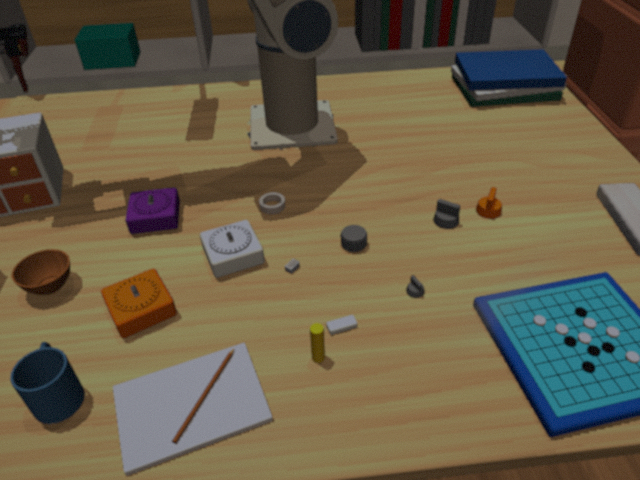

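View pics/side0.png

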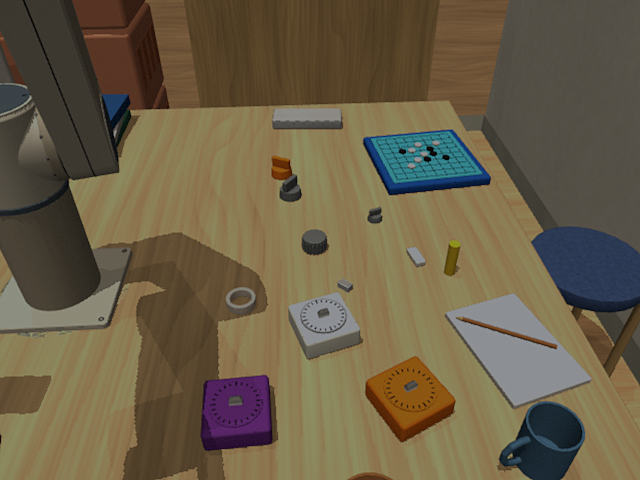

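The scene view shows the white timer's shaft at about (231,238), the big bar knob at (447,214), the round knob at (354,238) and the small knob at (415,287). In the side view the shaft is at (323,313) and the bar knob at (290,188).

```bash
cat > h.py <<'E'
from workcell import readout, vision
import cv2, numpy as np
from scipy.spatial.transform import Rotation as R
def ray(n,uv,obs=None):
    p=vision.camera_params(n); d=np.array([(uv[0]-p['cx'])/p['fx'],(uv[1]-p['cy'])/p['fy'],1.])
    if n=="wrist":
        r=np.hypot(d[0],d[1]); d=np.array([d[0]/r*np.sin(r),d[1]/r*np.sin(r),np.cos(r)]) if r>1e-9 else d
        H=p['hand_eye']; Rt=R.from_rotvec(obs['orientation']).as_matrix()
        return Rt@H[:3,3]+obs['ee_pos'], Rt@H[:3,:3]@d
    M=R.from_rotvec(p['rvec']).as_matrix(); return -M.T@p['tvec'], M.T@d
def onz(n,uv,z,obs=None):
    c,d=ray(n,uv,obs); return np.round((c+d*(z-c[2])/d[2])[:2],1)
E
python3 - <<'E'
from h import *
a=cv2.imread("pics/scene0.png"); b=cv2.imread("pics/side0.png")
def c(im,x,y,w=80,h=60): return cv2.resize(im[y-h//2:y+h//2,x-w//2:x+w//2],(400,300),interpolation=cv2.INTER_CUBIC)
cv2.imwrite("pics/c0.png",np.vstack([np.hstack([c(a,232,245),c(a,447,214)]),np.hstack([c(b,323,318),c(b,290,188)])]))
for n,s,k,r,m in [("scene",(231,238),(447,219),(354,243),(415,292)),("side",(323,313),(290,193),(315,246),(375,217))]:
    print(n,onz(n,s,57),onz(n,k,10),onz(n,r,10),onz(n,m,5))
E
```

```text
scene [ 506.9 -139.5] [450.9 293.7] [499.  94.] [638.3 184.2]
side [ 492.7 -151.1] [443.6 287.9] [491.9  85.9] [632.8 185.8]
```

View pics/c0.png

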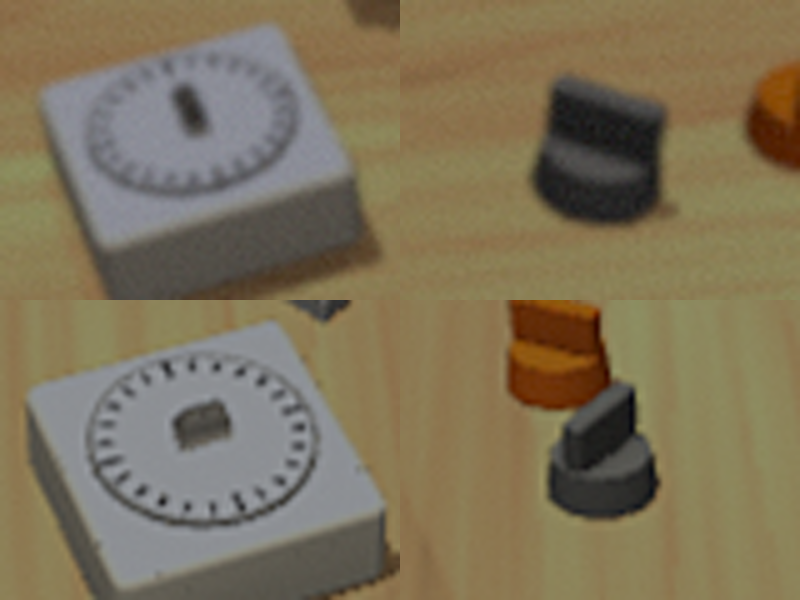

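The crops show the bar running obliquely on the knob, with the orange look-alike about 60 mm away, and a shaft lying roughly along the robot's x axis in the world. I'll compute positions and yaws from these ends.

```bash
python3 - <<'E'
from h import *
S=lambda x,y:(192+x/5,215+y/5); K=lambda x,y:(407+x/5,184+y/5); s=lambda x,y:(283+x/5,288+y/5); k=lambda x,y:(250+x/5,158+y/5)
print("face",onz("scene",S(192,124),45),onz("side",s(202,138),45))
def yaw(a,b): return np.round(np.degrees(np.arctan2(b[1]-a[1],b[0]-a[0]))%180,1)
for n,e in [("scene",[S(182,88),S(196,130)]),("side",[s(178,125),s(226,107)])]:
    p=[onz(n,x,58) for x in e]; print("shaft",p,yaw(*p))
for n,e in [("scene",[K(158,80),K(262,106)]),("side",[k(172,130),k(228,90)])]:
    p=[onz(n,x,48) for x in e]; print("bar",p,(p[0]+p[1])/2,yaw(*p))
print("box edge",yaw(onz("scene",S(42,92),43),onz("scene",S(105,250),43)),yaw(onz("side",s(28,90),43),onz("side",s(270,22),43)))
print("orange",onz("scene",(490,210),5),onz("side",(282,175),5))
o=readout.get_obs(); print(R.from_rotvec(o['orientation']).as_matrix().round(3))
E
```

```text
face [ 497.9 -142.5] [ 493.7 -145.9]
shaft [array([ 491.7, -144.6]), array([ 516.7, -138.7])] 13.3
shaft [array([ 485.2, -151.5]), array([ 502.1, -144.2])] 23.4
bar [array([433.9, 276.4]), array([456.3, 313. ])] [445.1 294.7] 58.5
bar [array([431.8, 269. ]), array([458.5, 301.7])] [445.15 285.35] 50.8
box edge 17.3 17.9
orange [427.9 393. ] [425.2 377.5]
[[ 0.957  0.289 -0.   ]
 [ 0.289 -0.957  0.001]
 [ 0.    -0.001 -1.   ]]
```

>>> servo_tool --plan '[[[-1, 0.42, 0.9, 0, 0, 0, 0.95], [-1, 0.42, 0.9, 0, 0, 0, 0.95], [-1, 0.42, 0.9, 0, 0, 0, 0.95], [-1, 0.42, 0.9, 0, 0, 0, 0.95], [-1, 0.42, 0.9, 0, 0, 0, 0.95]]]'

```text
t: 0.52
ee_pos: [264.6, -416.5, 302.3]
orientation: [-2.945, -1.093, 0.0]
ft_force: [0.7, -0.4, 0.1]
width: 87.7
grasp_force: 0.0
```

>>> servo_tool --plan '[[[-1, 0.42, 0.9, 0, 0, 0, 0.95], [-1, 0.42, 0.9, 0, 0, 0, 0.95], [-1, 0.42, 0.9, 0, 0, 0, 0.95], [-1, 0.42, 0.9, 0, 0, 0, 0], [-1, 0.42, 0.9, 0, 0, 0, 0]]]'

```text
t: 0.93
ee_pos: [348.6, -236.5, 302.6]
orientation: [-2.789, -1.445, 0.0]
ft_force: [0.6, -0.3, -0.2]
width: 88.2
grasp_force: 0.0
```

>>> servo_tool --plan '[[[-1, 0.2, 1, 0, 0, 0, 0], [-1, 0.2, 1, 0, 0, 0, 0], [-1, 0.2, 1, 0, 0, 0, 0], [-1, 0.2, 1, 0, 0, 0, 0], [-1, 0.2, 1, 0, 0, 0, 0]]]'

```text
t: 1.35
ee_pos: [388.1, -36.4, 302.7]
orientation: [2.789, 1.445, 0.0]
ft_force: [1.4, -0.7, -0.1]
width: 87.9
grasp_force: 0.0
```

>>> servo_tool --plan '[[[-1, 0.16, 0.9, -0.25, 0, 0, 0], [-1, 0.16, 0.9, -0.25, 0, 0, 0], [-1, 0.16, 0.9, -0.25, 0, 0, 0], [-1, 0.16, 0.9, -0.25, 0, 0, 0], [-1, 0.16, 0.9, -0.25, 0, 0, 0]]]'

```text
t: 1.77
ee_pos: [420.2, 143.6, 252.1]
orientation: [2.789, 1.446, -0.0]
ft_force: [0.5, -0.5, 0.4]
width: 88.0
grasp_force: 0.0
```

>>> servo_tool --plan '[[[-1, 0.16, 0.9, -0.25, 0, 0, 0], [-1, 0.16, 0.9, -0.25, 0, 0, 0], [-1, 0.16, 0.9, -0.25, 0, 0, 0], [-1, 0.16, 0.9, -0.25, 0, 0, 0], [-1, 0, 0, 0, 0, 0, 0]]]'

```text
t: 2.18
ee_pos: [446.7, 290.6, 211.1]
orientation: [-2.786, -1.449, -0.002]
ft_force: [-0.7, 0.1, 0.4]
width: 87.8
grasp_force: 0.0
```

```bash
python3 - <<'E'
from h import *
import pickle
o=readout.get_obs(); pickle.dump(o,open("o1.pkl","wb")); im=vision.get_image("wrist"); cv2.imwrite("pics/w1.png",im[:,:,::-1]); print(o['ee_pos'],o['orientation'],o['qpos'])
E
```

```text
[446.72000091 290.57347182 211.1065564 ] [-2.78622901e+00 -1.44939981e+00 -1.61403999e-03] [5.54004472e-01 4.18915701e-01 1.89800305e+00 1.14449204e-03
 8.23581031e-01 1.16466808e+00]
```

View pics/w1.png

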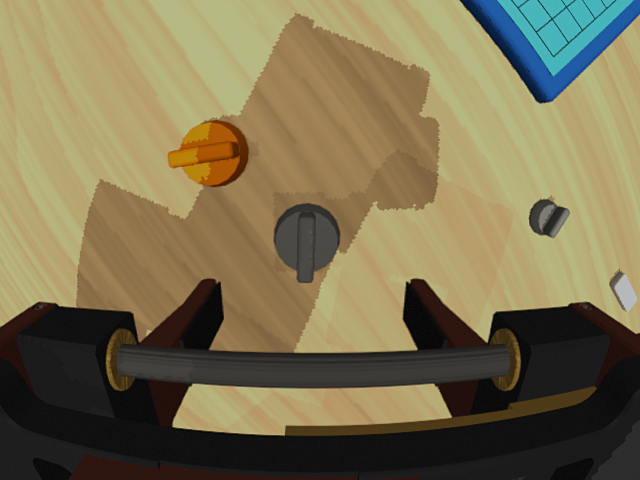

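The wrist view shows the timer knob's bar top running from (308,213) to (306,281), almost vertical in the picture, with the orange knob well to the left.

```bash
python3 - <<'E'
from h import *
import pickle
o=pickle.load(open("o1.pkl","rb"))
a,b=onz("wrist",(308,213),48,o),onz("wrist",(306,281),48,o)
print(a,b,(a+b)/2,np.hypot(*(a-b)),np.degrees(np.arctan2(*(a-b)[::-1])))
M=R.from_rotvec(o['orientation']).as_matrix(); print(np.degrees(np.arctan2(M[1,0],M[0,0])))
E
```

```text
[458.4 313.7] [429.4 274.9] [443.9 294.3] 48.440066061061486 53.22472783296841
54.967001723681875
```

>>> servo_tool --plan '[[[-0.5, -0.07, 0.09, -0.6, 0, 0, -0.35], [-0.5, 0, 0, -0.8, 0, 0, 0], [-0.5, 0, 0, -0.8, 0, 0, 0], [-0.5, 0, 0, -0.4, 0, 0, 0], [-0.5, 0, 0, 0, 0, 0, 0]]]'

```text
t: 2.65
ee_pos: [441.1, 287.0, 105.7]
orientation: [2.811, 1.401, -0.011]
ft_force: [-0.7, -0.1, 0.2]
width: 65.9
grasp_force: 0.0
```

>>> servo_tool --plan '[[[0.9, 0, 0, 0, 0, 0, 0], [0.9, 0, 0, 0, 0, 0, 0], [0.9, 0, 0, 0, 0, 0, 0], [0.9, 0, 0, 0, 0, 0, 0], [1, 0, 0, 0, 0, 0, 0]]]'

```text
t: 3.07
ee_pos: [443.8, 289.5, 109.8]
orientation: [-2.811, -1.402, -0.003]
ft_force: [0.8, 0.0, -1.0]
width: 35.9
grasp_force: 0.0
```

>>> servo_tool --plan '[[[1, 0, 0, 0, 0, 0, 0], [1, 0, 0, 0, 0, 0, 0], [1, 0, 0, 0, 0, 0, 0], [1, 0, 0, 0, 0, 0, 0], [1, 0, 0, 0, 0, 0, 0]]]'

```text
t: 3.48
ee_pos: [443.2, 289.2, 108.7]
orientation: [2.811, 1.403, -0.0]
ft_force: [0.7, -0.0, 1.7]
width: 11.8
grasp_force: 30.0
```

>>> servo_tool --plan '[[[1, 0, 0, 0.3, 0, 0, 0], [1, 0, 0, 0.6, 0, 0, 0], [1, 0, 0, 0.8, 0, 0, 0], [1, 0, 0, 0.8, 0, 0, 0], [1, 0, -0.3, 0.4, 0, 0, 0]]]'

```text
t: 3.9
ee_pos: [444.6, 279.0, 228.9]
orientation: [-2.81, -1.404, -0.009]
ft_force: [-0.6, 0.5, 0.5]
width: 11.9
grasp_force: 30.0
```

>>> servo_tool --plan '[[[1, 0, -0.6, 0, 0, 0, -0.6], [1, 0, -0.9, 0, 0, 0, -0.6], [1, 0, -0.9, 0, 0, 0, -0.6], [1, 0, -0.9, 0, 0, 0, -0.6], [1, 0, -0.9, 0, 0, 0, -0.6]]]'

```text
t: 4.32
ee_pos: [442.8, 107.8, 225.5]
orientation: [2.971, 1.021, 0.001]
ft_force: [0.7, -0.9, -0.6]
width: 11.6
grasp_force: 30.0
```

>>> servo_tool --plan '[[[1, 0, -0.9, 0, 0, 0, -0.6], [1, 0, -0.9, 0, 0, 0, -0.6], [1, 0, -0.9, 0, 0, 0, -0.6], [1, 0, -0.9, 0, 0, 0, -0.6], [1, 0, -0.9, 0, 0, 0, -0.6]]]'

```text
t: 4.73
ee_pos: [442.9, -72.5, 225.5]
orientation: [3.079, 0.623, 0.001]
ft_force: [1.1, 0.5, -0.9]
width: 11.5
grasp_force: 30.0
```

>>> servo_tool --plan '[[[1, 0, -0.9, 0, 0, 0, -0.6], [1, 0, -0.9, 0, 0, 0, -0.6], [1, 0, -0.6, 0, 0, 0, 0], [1, 0, -0.3, 0, 0, 0, 0], [1, 0, 0, 0, 0, 0, 0]]]'

```text
t: 5.15
ee_pos: [443.3, -180.7, 225.3]
orientation: [3.107, 0.461, 0.001]
ft_force: [-0.4, -0.7, -0.6]
width: 11.5
grasp_force: 30.0
```

```bash
python3 - <<'E'
from h import *
import pickle
o=readout.get_obs(); pickle.dump(o,open("o2.pkl","wb")); im=vision.get_image("wrist"); cv2.imwrite("pics/w2.png",im[:,:,::-1]); print(o['ee_pos'],o['orientation'],o['width'],o['grasp_force'])
E
```

```text
[ 443.30952177 -180.71041393  225.26646884] [3.10685659e+00 4.60777433e-01 1.36892902e-03] 11.490717240960178 29.98281329870224
```

View pics/w2.png

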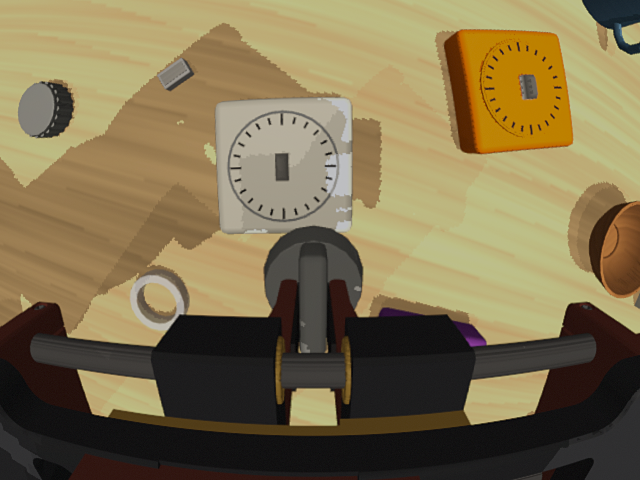

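The picture shows the knob held square in the fingers with its bar near x=313. The timer's dial is centred near (284,165) and its shaft near (282,166), almost aligned with the bar; I'll enlarge it.

```bash
python3 - <<'E'
from h import *
a=cv2.imread("pics/w2.png")
cv2.imwrite("pics/c2.png",np.hstack([cv2.resize(a[95:235,215:355],(400,400),interpolation=3),cv2.resize(a[220:360,243:383],(400,400),interpolation=3)]))
E
```

```text
(no output)
```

View pics/c2.png

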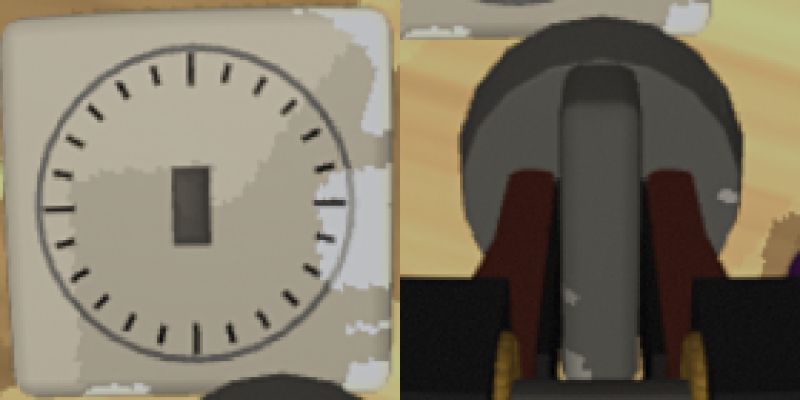

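```bash
python3 - <<'E'
from h import *
import pickle
o=pickle.load(open("o2.pkl","rb")); k=400/140
P=lambda x,y:(215+x/k,95+y/k); Q=lambda x,y:(243+(x-400)/k,220+y/k)
f=lambda uv,z:onz("wrist",uv,z,o)
ang=lambda a,b:np.degrees(np.arctan2(*(b-a)[::-1]))
M=R.from_rotvec(o['orientation']).as_matrix()
print("tool yaw",np.degrees(np.arctan2(M[1,0],M[0,0])))
c=f(P(195.5,202.5),45); print("face c",c,"shaft c",f(P(190.5,206),58),"ticks v",ang(f(P(197,337),45),f(P(190,70),45)),"h",ang(f(P(330,202),45),f(P(60,209),45))-90)
print("shaft",ang(f(P(193,244),56),f(P(190,168),56)))
zb=o['ee_pos'][2]-108.7
for n,uv,z in [("barfar",Q(601,100),zb+48),("barnear",Q(600,380),zb+48),("skL",Q(460,165),zb+20),("skR",Q(742,165),zb+20),("skfar",Q(600,17),zb)]:
    p=f(uv,z); print(n,(M.T@(np.r_[p,z]-o['ee_pos'])).round(1))
E
```

```text
tool yaw 16.87208805104046
face c [ 491.9 -145.6] shaft c [ 491.6 -145.5] ticks v 17.783888442692525 h 17.679680977438835
shaft 18.735974667018393
barfar [26.6  1.2 60.7]
barnear [-19.    1.1  60.7]
skL [  6.7 -23.   88.7]
skR [ 6.7 25.6 88.7]
skfar [ 28.4   1.1 108.7]
```

>>> servo_tool --plan '[[[1, 0.56, 0.44, 0, 0, 0, 0.18], [1, 0.56, 0.44, 0, 0, 0, 0], [1, 0, 0, -0.6, 0, 0, 0], [1, 0, 0, -0.6, 0, 0, 0], [1, 0, 0, 0, 0, 0, 0]]]'

```text
t: 5.62
ee_pos: [486.0, -140.8, 173.6]
orientation: [-3.099, -0.493, 0.009]
ft_force: [-2.0, 0.2, -0.9]
width: 11.4
grasp_force: 30.0
```

>>> servo_tool --plan '[[[1, 0, 0, 0, 0, 0, 0], [1, 0, 0, 0, 0, 0, 0], [1, 0, 0, 0, 0, 0, 0]]]'

```text
t: 5.87
ee_pos: [488.5, -143.4, 178.0]
orientation: [3.102, 0.49, 0.002]
ft_force: [0.4, 0.4, -0.9]
width: 11.7
grasp_force: 30.0
```

>>> servo_tool --plan '[[[1, 0, -0.05, -0.1, 0, 0, 0], [1, 0, 0, -0.1, 0, 0, 0], [1, 0, 0, -0.1, 0, 0, 0], [1, 0, 0, 0, 0, 0, 0], [1, 0, 0, 0, 0, 0, 0]]]'

```text
t: 6.28
ee_pos: [487.8, -145.7, 164.4]
orientation: [-3.103, -0.489, 0.001]
ft_force: [0.3, -0.0, -1.2]
width: 11.4
grasp_force: 30.0
```

>>> servo_tool --plan '[[[1, 0, 0, -0.1, 0, 0, 0], [1, 0, 0, 0, 0, 0, 0], [1, 0, 0, 0, 0, 0, 0]]]'

```text
t: 6.53
ee_pos: [487.9, -145.6, 160.4]
orientation: [-3.103, -0.489, 0.001]
ft_force: [-0.3, -0.0, -0.4]
width: 11.9
grasp_force: 30.0
```

The knob's underside is now about 52 mm up, below the shaft's top, with no contact force, so the slot is on the shaft.

>>> servo_tool --plan '[[[1, 0, 0, -0.1, 0, 0, 0], [1, 0, 0, 0, 0, 0, 0], [1, 0, 0, 0, 0, 0, 0]]]'

```text
t: 6.78
ee_pos: [487.9, -145.5, 156.4]
orientation: [-3.103, -0.489, 0.001]
ft_force: [-0.5, 0.8, -0.3]
width: 12.0
grasp_force: 30.0
```

>>> servo_tool --plan '[[[1, 0, 0, -0.05, 0, 0, 0], [1, 0, 0, 0, 0, 0, 0], [1, 0, 0, 0, 0, 0, 0]]]'

```text
t: 7.03
ee_pos: [488.0, -145.6, 154.6]
orientation: [-3.103, -0.49, 0.0]
ft_force: [-0.7, 0.4, -0.1]
width: 12.0
grasp_force: 30.0
```

>>> servo_tool --plan '[[[1, 0, 0, -0.03, 0, 0, 0], [1, 0, 0, 0, 0, 0, 0], [1, 0, 0, 0, 0, 0, 0]]]'

```text
t: 7.28
ee_pos: [488.2, -145.7, 153.7]
orientation: [3.103, 0.489, 0.001]
ft_force: [-1.1, -0.3, 1.7]
width: 11.5
grasp_force: 30.0
```

>>> servo_tool --plan '[[[1, 0, 0, -0.02, 0, 0, 0], [1, 0, 0, 0, 0, 0, 0], [1, 0, 0, 0, 0, 0, 0]]]'

```text
t: 7.53
ee_pos: [488.2, -145.7, 153.6]
orientation: [3.103, 0.489, 0.001]
ft_force: [-2.4, 1.1, 11.1]
width: 11.9
grasp_force: 30.0
```

The knob is seated: it stopped at the expected height with 11 N upward while still held. Next I release and retreat.

>>> servo_tool --plan '[[[1, 0, 0, 0, 0, 0, 0], [1, 0, 0, 0.02, 0, 0, 0], [-0.3, 0, 0, 0, 0, 0, 0], [-0.3, 0, 0, 0, 0, 0, 0], [-0.3, 0, 0, 0, 0, 0, 0]]]'

```text
t: 7.95
ee_pos: [488.0, -145.5, 153.3]
orientation: [-3.103, -0.489, 0.0]
ft_force: [-0.7, -0.3, 0.6]
width: 28.6
grasp_force: 0.0
```

>>> servo_tool --plan '[[[-0.3, 0, 0, 0, 0, 0, 0], [-0.3, 0, 0, 0, 0, 0, 0], [-0.3, 0, 0, 0.4, 0, 0, 0], [-0.3, 0, 0, 0.8, 0, 0, 0], [-0.3, 0, 0, 0.8, 0, 0, 0]]]'

```text
t: 8.37
ee_pos: [487.1, -145.3, 233.3]
orientation: [-3.102, -0.489, 0.005]
ft_force: [-0.0, -0.3, 0.9]
width: 56.7
grasp_force: 0.0
```

>>> servo_tool --plan '[[[-0.3, -0.6, 0, 0.5, 0, 0, 0], [-0.3, -0.6, 0, 0, 0, 0, 0], [-0.3, 0, 0, 0, 0, 0, 0], [-0.3, 0, 0, 0, 0, 0, 0]]]'

```text
t: 8.7
ee_pos: [439.3, -145.6, 253.8]
orientation: [3.103, 0.488, 0.001]
ft_force: [0.6, 0.3, -1.2]
width: 57.0
grasp_force: 0.0
```

```bash
python3 - <<'E'
from h import *
w=vision.get_image("wrist")[:,:,::-1]; s=vision.get_image("side")[:,:,::-1]
cv2.imwrite("pics/e.png",np.hstack([cv2.resize(w[60:360,140:440],(400,400)),cv2.resize(s[260:380,260:380],(400,400),interpolation=3)]))
E
```

```text
(no output)
```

View pics/e.png

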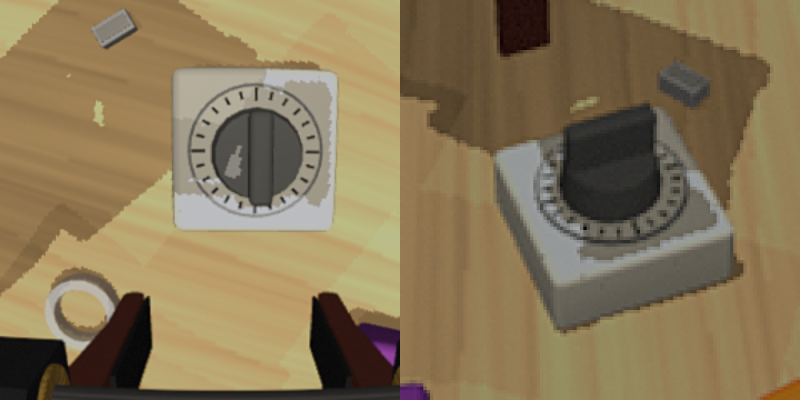

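The knob sits flat and centred on the dial, with its bar on the shaft's line (crop centre about (258,150)), and the gripper is clear of it.

```bash
python3 -c "
from workcell import close_job
print(close_job())"
```

```text
the job is handed in; nothing more can be done
None
```

The timer's knob is pushed fully home on the white timer's shaft and released, with the arm clear and the other two knobs never touched; the job is handed in, but `close_job()` returned no verdict.

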